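# Set up a three-roller bottle labeller and hold its press arm open

### The job

Get the bottle labeller ready for the next size of bottle: swing the guide arm (blue handle) until its pointer stands over the green tab on the scale, and let go of it there. Then swing the sprung press arm by its red handle, outwards against its spring, all the way to its stop, and finish while still holding it there so that I can put a bottle between the rollers. Leave the bottles, the label roll and the tip box standing where they are.

Things in the scene. Friction and masses are not known exactly. Their poses are not given: they have to be found in the camera images.
- labeller: White bench labeller, grey metal deck 320 (x) x 480 (y) mm, 90 mm above the bench; fixed; origin at the centre of its underside. Own z up; the operator's side with both handles faces own -x; own +y is its left. Guide pivot at (-10, +100) mm, press pivot at (-10, -100) mm, driven black roller at (31, 0) mm; label reel rear left, control pod rear right. Nothing on it is higher than 175 mm.
- guide_arm (a joint): Guide arm: aluminium bell crank turning about the vertical axis at guide_pivot, friction-held: stays where left (about 1.5 N at the handle moves it). 0 = handle straight towards the labeller's own -x, 100 mm from the pivot; grows to 0.9 rad as the handle swings outwards to own +y (clockwise from above).
- guide_pivot (a point): Centre of the guide arm's pivot at deck height (90 mm above the bench).
- guide_grip (a point): Centre (half-way up) of the blue handle: upright cylinder 18 mm in diameter, 52 mm tall, 100 mm from guide_pivot, turning with the arm. The point is 144 mm above the bench; handle top 26 mm above it, top of the arm's bar 32 mm below it.
- guide_pointer (a point): Tip of the guide arm's black pointer, 130 mm from guide_pivot, in line with pivot and handle, just above the white scale.
- size_tab (a joint): Where the green size tab (26 mm long radially, 12 mm wide) is clamped on the scale, in the same sense and with the same zero as joint guide_arm: the pointer stands over the middle of the tab when the two values are equal. It lies between 0.35 and 0.8 rad and does not move.
- tab_mark (a point): Middle of the green tab, 130 mm from guide_pivot.
- press_arm (a joint): Press arm: aluminium bell crank with black rubber roller and torsion spring, turning about the vertical axis at press_pivot. 0 = at rest, handle straight towards own -x; grows to 0.8 rad (its stop, a rubber-sleeved pin) as the handle swings outwards to own -y (anticlockwise from above). The spring pushes back with about 3.6 N at the handle at rest, 8.5 N at the stop; let go, it returns to 0.
- press_pivot (a point): Centre of the press arm's pivot at deck height (90 mm above the bench).
- press_grip (a point): Centre (half-way up) of the red handle: upright cylinder 18 mm in diameter, 52 mm tall, 100 mm from press_pivot, turning with the arm. The point is 144 mm above the bench; handle top 26 mm above it, top of the arm's bar 32 mm below it.
- vial_red: White reagent bottle with red cap, 27 mm in diameter, 58 mm tall, loose, standing upright on the labeller's deck midway between the two handles; origin under its centre.
- vial_black: White reagent bottle with black cap, 27 mm in diameter, 58 mm tall, loose on the bench in front of the labeller; origin under its centre.
- vial_white: The same with a white cap.
- vial_green: The same with a green cap.
- amber_bottle: Amber bottle with red cap, 72 mm in diameter, 150 mm tall, loose, on the left of the bench; origin under its centre.
- label_roll: Spare roll of blank labels lying flat, 90 mm in diameter, 30 mm high, loose, on the right of the bench; origin under its centre.
- tip_box: Pipette tip box, 85 x 122 mm, 83 mm high, white with a blue upper half, loose, on the left of the bench; origin under its centre.

How it is judged:
On the way, in this order (a step that is already met when the one before it is completed fails the run):
1. the guide arm's pointer stands over the green tab and the blue handle has been let go (horizontal distance between guide_pointer and tab_mark below 0.007 m and contact force between the fingers and guide_handle below 0.2 N and velocity of joint guide_arm between -0.02 and 0.02 rad/s), for 0.3 s.
2. the press arm is swung to its stop by its red handle (value of joint press_arm above 0.76 rad and contact force between the fingers and press_handle above 2 N), for 0.3 s.
At the end, for the whole second after the job is handed in: The program ends with the robot's fingers holding the red handle (more than 2 N on it) and the press arm at its stop (0.76 rad or more of 0.8) through the last second; the guide arm, untouched, has its pointer over the green tab (tip within 7 mm of the tab's middle) (all of step 2 and horizontal distance between guide_pointer and tab_mark below 0.007 m and contact force between each of the arm, the fingers and guide_handle below 0.2 N); the arm keeps its last pose, push and grip.
It fails at once if the red-capped bottle on the deck is moved more than 20 mm or tipped over (distance of vial_red from where it was at the start of the episode above 0.02 m or angle between vial_red's own z axis and vertical above 0.35 rad).
It fails at once if one of the bottles in front of the labeller is moved more than 20 mm or tipped over (distance of any of vial_black, vial_white, vial_green from where it was at the start of the episode above 0.02 m or angle between any of vial_black, vial_white, vial_green's own z axis and vertical above 0.35 rad).
It fails at once if the amber bottle, the label roll or the tip box is moved more than 20 mm or tipped over (distance of any of amber_bottle, label_roll, tip_box from where it was at the start of the episode above 0.02 m or angle between any of amber_bottle, label_roll, tip_box's own z axis and vertical above 0.35 rad).
It also fails if it takes over 51 s, if anything falls off the work surface, if the arm or the gripper's body presses on something with over 40 N, if the wrist force passes 120 N, or if a joint passes its speed limit or range.

### The arm

A 6-joint arm with a two-finger parallel gripper is mounted at the origin on the work surface. World frame = base frame: x ahead of the robot, y to its left, z up, the work surface at z = 0. Lengths are in m, angles in rad, forces in N, time in s.
With the tool pointing down it reaches from about 0.425 to 0.95 m from the base axis. Payload 3.5 kg.
Tool frame: the origin (TCP) lies midway between the tips of the shut fingers; the grasp point (between the pads) lies 19 mm behind it (ctrl.pinch_z is the distance from the TCP to the grasp point, in m); z points along the fingers, y is the line along which they close (so a half turn about z gives the same grasp; the last joint's range is limited). The gripper opens to 85 mm and grips with 20 to 120 N. Pads are 22 mm wide; open, the fingers measure 114 mm over their backs; the gripper's body (76 mm by 85 mm) begins 54 mm behind the grasp point. The pads swing forward as they close: fully open they stand 13 mm farther back than shut.
Start: joints at [0.964, 0.286, 1.577, -0, 1.279, -0.15], TCP at [0.298, 0.606, 0.231] pointing down, gripper open.
Joint ranges: [-2.77, 2.77], [-0.9, 2.22], [0.21, 2.48], [-1.53, 4.67], [0.24, 2.81], [-2.84, 2.84]. Speed limits (rad/s): [2.79, 2.79, 3.14, 3.14, 3.14, 3.14].

### API

Orientations are given as a unit quaternion [x, y, z, w].
In Python, from plant import get_state, viewer, sign_off, ctrl gives the robot as it stands. The module is installed in compiled form; this text tells all that it offers.
- The arm moves only by the shell command python3 -m handwheel 'ROWS' [FORCE]. ROWS is JSON, a list that holds one entry, the list of rows, each a list of 5 numbers: the finger opening in m, from 0 to 0.0854, then the shift along the tool's x, y, z in m, then the turn about the tool's z in degrees. In form: [[[claw, x, y, z, spin], ...]]. A call has 1 to 12 rows; each row shifts and turns the commanded pose from where the row before left it, along the tool's axes as they then stand; what a row does not reach is not made up. A row lasts 1/12 s, in which the tool goes at most 41.7 mm and 7.16 degrees, less where a joint would pass 70% of its speed; a pose out of reach is approached as far as the arm can. A call is refused whole if a number of a shift passes 0.0417 or a number of a turn 7.16, either way. A call with a gripper value outside its range is refused whole. The fingers move at their own pace and stop on an object; FORCE is the grip in N (left out, the last holds). Time passes only in rows, so rows that do not move let the fingers close. It gives the time, the measured TCP pose, the force, the opening and the grip force at its end, in the units of the state.
- get_state(): the state, without advancing time (a new reading comes with each control period).
- viewer.read_camera(name): name is "scene" or "top" or "wrist"; returns the picture (480x640x3 uint8, blue, green, red); there is no depth.
- viewer.camera_params(name): a dict with "fov_y" (degrees; the focal length in pixels is half the picture's height over the tangent of half this angle, whatever the lens; pixels are square), "cx", "cy" (the principal point, pixels), "xyz" and "attitude" of the camera in the world; the wrist camera has in their place "hand_eye" (4x4, takes a point from camera to tool coordinates, whose origin is the TCP and whose axes are the flange's). Camera axes: x right, y up, looking along -z (the intrinsics and any distortion apply to the point x, -y, -z); pixel columns grow to the right and rows downward; lengths in m; the calibration is good to about 2 mm. A picture is of the moment at which its call begins: read the wrist's pose just before it. camera_params takes no time and is no camera call.
- sign_off(): hands the job in; it is judged then, once.
Trained networks look in the newest picture that a camera, given by its name, has taken for a name from the list of things; names that differ only in an ending like _2 or _b are one class to them, and where a whole thing is asked for, a point or a joint stands for the part that bears it (a point fixed in the world has none). Each returns a list of dicts, best first, with "confidence" (0 to 1); they miss things now and then, are a little off and sometimes report something else, mostly with a low value. They report only what shows in the picture. A call takes as long as a camera call.
- viewer.look_for(camera, name): "extent" ([left, top, width, height] as shares, 0 to 1, of the picture: columns of its width, rows of its height, round what is visible of it).
- viewer.outline_of(camera, name): "mask" (480x640 bool, what is visible of it) and "extent" ([left, top, width, height] as shares, 0 to 1, of the picture: columns of its width, rows of its height, round what is visible of it).
- viewer.pinpoint(camera, name): "xy" ([column, row] as shares, 0 to 1, of the picture: columns of its width, rows of its height: a listed point, or the origin of a listed thing).
The state is a dict: "time": time; "qpos": joint angles; "dq": joint speeds; "joint_efforts": joint torques, N m; "eef_pos": TCP position; "tcp_rot": TCP orientation; "contact_force": force on the tool from outside, world axes, zero at the start; "wrist_torque": the same for the moment, N m; "opening": opening from 0.0 (shut) to 1.0 (fully open); "finger_force": force on a finger pad.
Only numpy, scipy, OpenCV 4.12 (cv2) and the standard library are available. Lean on these libraries where they do the work, as an engineer would, in place of code of your own. Each camera call takes 0.05 s, during which the arm holds its last target. There are 200 camera calls.

## Working session

There is one attempt and no reset: what is moved stays moved. The work goes in short steps, Python scripts to look and compute and a shell command to move; the robot and the scene stay as the last step left them, time stands still between calls to the robot, and variables do not carry over. Pictures are saved under pics/ and viewed, at most 10 in all, crops included, and the job is handed in when it is done.

```bash
mkdir -p pics
cat > h.py <<'E'
import numpy as np, cv2
from scipy.spatial.transform import Rotation as R
from plant import get_state, viewer, sign_off, ctrl
def cam(n, st=None):
    p=viewer.camera_params(n); f=240/np.tan(np.radians(p["fov_y"])/2)
    if n=="wrist":
        T=np.array(p["hand_eye"]); W=np.eye(4); W[:3,:3]=R.from_quat(st["tcp_rot"]).as_matrix(); W[:3,3]=st["eef_pos"]
        M=W@T; return f,p["cx"],p["cy"],M[:3,3],M[:3,:3],p
    a=np.array(p["attitude"]); Rm=a if a.shape==(3,3) else R.from_quat(a).as_matrix()
    return f,p["cx"],p["cy"],np.array(p["xyz"]),Rm,p
def ray(c,uv):
    f,cx,cy,o,Rm,p=c
    d=Rm@np.array([(uv[0]-cx)/f,-(uv[1]-cy)/f,-1]); return o,d/np.linalg.norm(d)
def atz(c,uv,z):
    o,d=ray(c,uv); return o+d*(z-o[2])/d[2]
def tri(rs):
    A=sum(np.eye(3)-np.outer(d,d) for o,d in rs); b=sum((np.eye(3)-np.outer(d,d))@o for o,d in rs)
    return np.linalg.solve(A,b)
E
python3 - <<'E'
from h import *
st=get_state(); print(st, ctrl.pinch_z)
for n in ["scene","top","wrist"]:
    print(n, viewer.camera_params(n))
    cv2.imwrite(f"pics/{n}0.png",viewer.read_camera(n))
    for k in ["guide_pivot","guide_grip","guide_pointer","tab_mark","press_pivot","press_grip","vial_red","vial_black","vial_white","vial_green","amber_bottle","label_roll","tip_box","labeller"]:
        r=viewer.pinpoint(n,k)
        print(k,[(round(q["confidence"],2),np.round(np.array(q["xy"])*[640,480],1)) for q in r[:2]])
E
```

```text
{'time': 0.0, 'qpos': array([ 9.64052492e-01,  2.87172463e-01,  1.57818835e+00,  1.45040480e-05,
        1.27863708e+00, -1.49970625e-01]), 'dq': array([-0.00206657, -0.00044639, -0.00018183,  0.00073744,  0.00101229,
        0.00095678]), 'joint_efforts': array([-6.39827408e-05, -4.05988455e+01, -2.92624998e+01, -1.65133329e-04,
        5.93377888e-03,  3.74080670e-06]), 'eef_pos': array([0.29727758, 0.60526551, 0.22993652]), 'tcp_rot': array([ 2.26408198e-01,  9.74031766e-01, -1.11499718e-03, -4.50692124e-04]), 'contact_force': array([ 0.64656359,  0.4246458 , -0.3941889 ]), 'wrist_torque': array([0.0129604 , 0.03644563, 0.04701753]), 'finger_force': 0.0, 'opening': 1.0005745200928975} 0.0187
scene {'fov_y': 49.319885391948574, 'cx': 317.39208955967536, 'cy': 237.97295609631303, 'xyz': array([1.19182264, 0.41338602, 1.03976013]), 'attitude': array([0.17076742, 0.30587598, 0.80986482, 0.47052878])}
guide_pivot [(0.96, array([303.4, 293.6]))]
guide_grip [(0.88, array([328.5, 249.9])), (0.7, array([318. , 243.9]))]
guide_pointer [(0.57, array([334.6, 255.4]))]
tab_mark [(0.61, array([
[... 1493 characters left out ...]
9524333, 'cy': 239.79385215214813, 'hand_eye': array([[-9.61571010e-04,  9.60203518e-01,  2.79299623e-01,
         7.20577320e-02],
       [ 9.99998816e-01,  5.87804010e-04,  1.42197970e-03,
        -1.04605619e-03],
       [ 1.20121647e-03,  2.79300660e-01, -9.60202946e-01,
        -1.41370908e-01],
       [ 0.00000000e+00,  0.00000000e+00,  0.00000000e+00,
         1.00000000e+00]])}
guide_pivot []
guide_grip []
guide_pointer []
tab_mark []
press_pivot []
press_grip []
vial_red []
vial_black []
vial_white []
vial_green []
amber_bottle [(0.61, array([204.6, 280.4]))]
label_roll [(0.56, array([205.1, 284. ]))]
tip_box [(0.84, array([299.2, 385.3])), (0.42, array([206.5, 283.1]))]
labeller []
```

View pics/scene0.png

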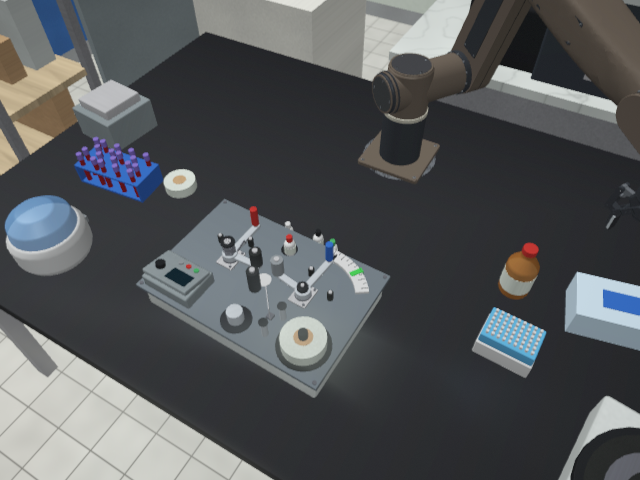

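View pics/top0.png

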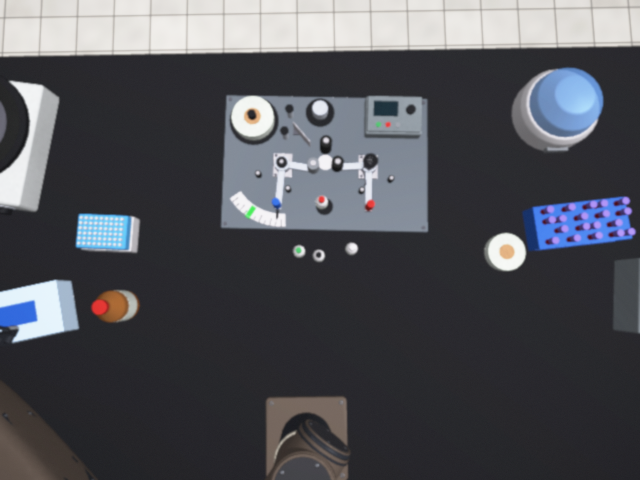

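Run:
```python
from h import *
s=cam("scene");t=cam("top")
P=dict(gpiv=((303.4,293.6),(285.2,166.6)),gptr=((334.6,255.4),(273.2,218.8)),ppiv=((229,256.7),(365.6,166.2)),pgrip=((250.5,215.5),(369.1,204.6)),red=((290.4,252.7),(323.2,203.7)),black=((315,245),(315.7,258.7)),white=((286.9,235.8),(352.5,248.6)),green=((333.3,255.4),(298,253.9)),amber=((511.8,287.7),(125,301.4)),roll=((182.1,185.4),(498.3,251.3)))
for k,(a,b) in P.items(): print(k,tri([ray(s,a),ray(t,b)]).round(3), atz(s,a,.09).round(3),atz(t,b,.09).round(3),atz(t,b,0).round(3))
print(get_state()["time"])
```

```text
gpiv [0.639 0.043 0.09 ] [0.637 0.046 0.09 ] [0.64 0.04 0.09] [0.663 0.045 0.   ]
gptr [0.517 0.064 0.104] [0.508 0.054 0.09 ] [0.517 0.069 0.09 ] [0.53  0.077 0.   ]
ppiv [ 0.637 -0.151  0.099] [ 0.633 -0.159  0.09 ] [ 0.638 -0.149  0.09 ] [ 0.661 -0.158  0.   ]
pgrip [ 0.539 -0.152  0.146] [ 0.499 -0.191  0.09 ] [ 0.547 -0.155  0.09 ] [ 0.562 -0.165  0.   ]
red [ 0.55  -0.046  0.085] [ 0.552 -0.04   0.09 ] [ 0.55  -0.048  0.09 ] [ 0.566 -0.049  0.   ]
black [ 0.432 -0.035 -0.003] [ 0.503 -0.002  0.09 ] [ 0.422 -0.029  0.09 ] [ 0.428 -0.028  0.   ]
white [ 0.451 -0.12   0.006] [ 0.511 -0.076  0.09 ] [ 0.444 -0.114  0.09 ] [ 0.452 -0.12   0.   ]
green [ 0.441  0.015 -0.006] [0.51  0.051 0.09 ] [0.434 0.012 0.09 ] [0.441 0.015 0.   ]
amber [0.329 0.441 0.009] [0.397 0.44  0.09 ] [0.331 0.409 0.09 ] [0.329 0.443 0.   ]
roll [ 0.44  -0.479  0.012] [ 0.497 -0.413  0.09 ] [ 0.433 -0.449  0.09 ] [ 0.44  -0.482  0.   ]
2.25
```

The top view shows the labeller almost square with the world. The blue handle is at (277,203), the green tab at (251,212), the red handle at (370,204) and the red-capped bottle at (323,203). The front bottles sit near row 250. The scene view agrees: blue handle (331,250), tab (357,272), red handle (254,216). Next I'll measure by colour in both stored pictures, which costs no camera calls.

Run:
```python
from h import *
s=cam("scene");t=cam("top")
ims=cv2.imread("pics/scene0.png");imt=cv2.imread("pics/top0.png")
def blob(im,box,lo,hi):
    x0,y0,x1,y1=box; h=cv2.cvtColor(im[y0:y1,x0:x1],cv2.COLOR_BGR2HSV)
    m=cv2.inRange(h,lo,hi); n,l,st,c=cv2.connectedComponentsWithStats(m); i=1+np.argmax(st[1:,4])
    return c[i]+[x0,y0],st[i]
B=((105,120,60),(128,255,255));G=((45,120,80),(80,255,255));Rd=((0,150,60),(6,255,255))
for n,bs,bt,c in [("blue",(315,232,345,270),(262,190,292,216),B),("tab",(345,262,375,285),(240,200,262,222),G),("red",(244,200,262,230),(360,196,380,212),Rd)]:
    a,sa=blob(ims,bs,*c);b,sb=blob(imt,bt,*c)
    X=tri([ray(s,a),ray(t,b)])
    print(n,a.round(1),sa,b.round(1),sb,"tri",X.round(4),"s@.144",atz(s,a,.144).round(3),"t@.144",atz(t,b,.15).round(3),"@.092",atz(s,a,.092).round(3),atz(t,b,.092).round(3))
```

```text
blue [328.7 250.7] [ 10   9   9  21 143] [275.7 202.6] [10  8  9 11 66] tri [0.5444 0.0581 0.1474] s@.144 [0.542 0.057 0.144] t@.144 [0.544 0.058 0.15 ] @.092 [0.504 0.036 0.092] [0.554 0.063 0.092]
tab [356.4 271.4] [ 5  6 13  8 48] [250.  211.7] [ 6  7  9 11 44] tri [0.5323 0.1222 0.0994] s@.144 [0.563 0.137 0.144] t@.144 [0.524 0.115 0.15 ] @.092 [0.527 0.12  0.092] [0.534 0.123 0.092]
red [253.8 215.3] [  6   6   8  20 123] [369.7 204.6] [ 6  5  8  9 48] tri [ 0.5363 -0.1494  0.147 ] s@.144 [ 0.534 -0.15   0.144] t@.144 [ 0.536 -0.15   0.15 ] @.092 [ 0.496 -0.183  0.092] [ 0.546 -0.156  0.092]
```

Heights come out as they should: handles about 0.147, tab about 0.095, and handle-to-pivot about 0.1. I'll move above the guide handle.

```bash
python3 -m handwheel '[[[0.06,-0.03,-0.0245,0,0],[0.06,-0.03,-0.0245,0,0],[0.06,-0.03,-0.0245,0,0],[0.06,-0.03,-0.0245,0,0],[0.06,-0.03,-0.0245,0,0],[0.06,-0.03,-0.0245,0,0],[0.06,-0.03,-0.0245,0,0],[0.06,-0.03,-0.0245,0,0],[0.06,-0.03,-0.0245,0,0],[0.06,-0.03,-0.0245,0,0],[0.06,-0.03,-0.0245,0,0],[0.06,-0.03,-0.0245,0,0]]]' 20; python3 -m handwheel '[[[0.06,-0.0235,-0.0183,0,0],[0.06,-0.0235,-0.0183,0,0],[0.06,-0.0235,-0.0183,0,0],[0.06,-0.0235,-0.0183,0,0],[0.06,0,0,0,0],[0.06,0,0,0,0],[0.06,0,0,0,0]]]'
python3 - <<'E'
from h import *
st=get_state(); im=viewer.read_camera("wrist"); cv2.imwrite("pics/w1.png",im); c=cam("wrist",st)
print(st["time"],st["eef_pos"],st["qpos"],R.from_quat(st["tcp_rot"]).as_matrix().round(3).tolist())
for k,z in [("guide_pivot",.09),("guide_grip",.144),("guide_pointer",.092),("tab_mark",.092)]:
    for q in viewer.pinpoint("wrist",k)[:1]:
        u=np.array(q["xy"])*[640,480]; print(k,q["confidence"],u.round(1),atz(c,u,z).round(4))
E
```

```text
time: 3.25
eef_pos: [0.4916, 0.1814, 0.2318]
tcp_rot: [0.226, 0.974, 0.0, 0.0]
contact_force: [0.2, 0.9, -0.4]
opening: 0.701
finger_force: 0.0
time: 3.83
eef_pos: [0.543, 0.0762, 0.2313]
tcp_rot: [0.227, 0.974, 0.0, -0.0]
contact_force: [-0.9, 0.1, -0.0]
opening: 0.701
finger_force: 0.0
3.8333 [0.54296602 0.07618294 0.23127261] [-4.58774300e-02  7.20424078e-03  1.88931995e+00  4.39965400e-04
  1.24545139e+00 -1.15957613e+00] [[-0.897, 0.441, -0.0], [0.441, 0.897, 0.0], [0.001, 0.0, -1.0]]
guide_pivot 0.67 [339.1 330.6] [0.6382 0.0472 0.09  ]
guide_grip 0.72 [296.4 253.8] [0.5391 0.0578 0.144 ]
tab_mark 0.95 [362.6 195.6] [0.5323 0.1188 0.092 ]
```

View pics/w1.png

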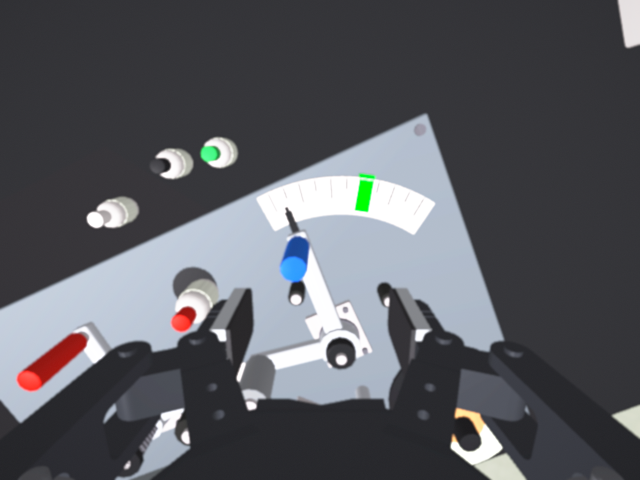

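The wrist view shows the blue handle at (296,258), the pointer tip at (287,209), the tab centre at (364,193) and the pivot near (338,345). The handle sits at (0.541, 0.058) and the tab at about 0.62 rad. I'll go down on the handle and close.

```bash
python3 -m handwheel '[[[0.06,-0.0063,-0.0174,0,0],[0.06,0,0,0.025,0],[0.06,0,0,0.025,0],[0.06,0,0,0.025,0],[0.06,0,0,0.026,0],[0.06,0,0,0,0],[0,0,0,0,0],[0,0,0,0,0],[0,0,0,0,0],[0,0,0,0,0],[0,0,0,0,0],[0,0,0,0,0]]]' 20
python3 - <<'E'
from h import *
P=np.array([.638,.0445])
st=get_state(); im=viewer.read_camera("wrist"); cv2.imwrite("pics/w2.png",im); c=cam("wrist",st)
print(st["time"],st["eef_pos"],st["opening"],st["finger_force"],st["contact_force"])
for k,z in [("guide_pivot",.09),("guide_pointer",.092),("tab_mark",.092)]:
    for q in viewer.pinpoint("wrist",k)[:1]:
        u=np.array(q["xy"])*[640,480]; X=atz(c,u,z); d=X[:2]-P;print(k,q["confidence"],u.round(1),X.round(4),np.hypot(*d),np.arctan2(d[1],-d[0]))
d=st["eef_pos"][:2]-P; print(np.hypot(*d),np.arctan2(d[1],-d[0]))
E
```

```text
time: 5.08
eef_pos: [0.5426, 0.0577, 0.1328]
tcp_rot: [0.226, 0.974, 0.0, 0.002]
contact_force: [-1.5, 0.3, 5.3]
opening: 0.205
finger_force: 21.9
5.0833 [0.54257834 0.05766157 0.13277036] 0.20484788681828858 21.941904723644257 [-1.51228614  0.28176088  5.2839089 ]
guide_pointer 0.98 [301.5 228.1] [0.5145 0.0586 0.092 ] 0.12433712634080965 0.11395960916405015
0.09632507274044307 0.1370658249480997
```

View pics/w2.png

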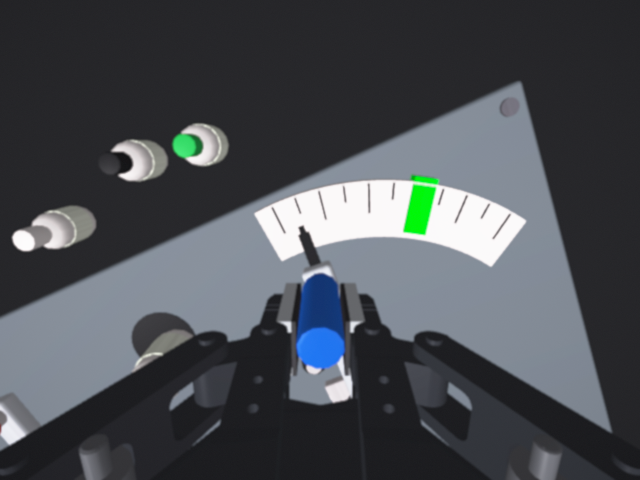

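The handle is gripped (22 N). The pointer tip is at (302,228) and the tab centre at (421,206). I'll work out the arc next, using the pointer-tab chord.

Run:
```python
from h import *
st=get_state();c=cam("wrist",st)
im=cv2.imread("pics/w2.png");h=cv2.cvtColor(im,cv2.COLOR_BGR2HSV)[160:250,380:460]
m=cv2.moments(cv2.inRange(h,(45,120,80),(80,255,255)),True);u=np.array([m["m10"],m["m01"]])/m["m00"]+[380,160]
T=atz(c,u,.092)[:2];Q=atz(c,(302,228),.093)[:2];H=st["eef_pos"][:2]
D=2*np.arcsin(np.hypot(*(T-Q))/.26)
# pivot from pointer and tab at 130 mm
mid=(T+Q)/2;ch=T-Q;n=np.array([ch[1],-ch[0]])/np.hypot(*ch);n=n if n[0]>0 else -n
P=mid+n*np.sqrt(.13**2-(ch@ch)/4)
ang=lambda X:np.arctan2(X[1]-P[1],P[0]-X[0])
print(u,T,Q,"D",D,"P",P,ang(T),ang(Q),ang(H),np.hypot(*(H-P)))
M=R.from_quat(st["tcp_rot"]).as_matrix()
for P2 in (P,np.array([.640,.0445])):
  prev=H.copy();v=H-P2
  for k in range(1,7):
    a=-D*k/6; X=P2+np.array([[np.cos(a),-np.sin(a)],[np.sin(a),np.cos(a)]])@v
    d=np.r_[X-prev,0];prev=X;print((M.T@d).round(4),X.round(4))
```

```text
[419.90232186 205.0968775 ] [0.53125117 0.12161489] [0.51432489 0.05906346] D 0.5037803346452109 P [0.64431493 0.05745426] 0.5161591256778367 0.012378791032625928 0.001909985773271725 0.10173782952756036
[0.0034 0.0078 0.    ] [0.543  0.0662]
[0.0028 0.0081 0.    ] [0.544  0.0747]
[0.0021 0.0083 0.    ] [0.5458 0.083 ]
[0.0014 0.0084 0.    ] [0.5483 0.0912]
[0.0007 0.0085 0.    ] [0.5515 0.0991]
[-0.0001  0.0085  0.    ] [0.5553 0.1067]
[0.0023 0.0079 0.    ] [0.544  0.0658]
[0.0016 0.0081 0.    ] [0.5461 0.0737]
[0.0009 0.0082 0.    ] [0.5489 0.0815]
[0.0002 0.0082 0.    ] [0.5524 0.089 ]
[-0.0005  0.0082  0.    ] [0.5564 0.0962]
[-0.0011  0.0082  0.    ] [0.561 0.103]
```

```bash
python3 -m handwheel '[[[0,0.0026,0.0079,0,0],[0,0.0019,0.0081,0,0],[0,0.0012,0.0082,0,0],[0,0.0005,0.0083,0,0],[0,0,0,0,0],[0,0,0,0,0],[0,0,0,0,0]]]'
cat > look.py <<'E'
from h import *
import sys
st=get_state(); im=viewer.read_camera("wrist"); cv2.imwrite(f"pics/{sys.argv[1]}.png",im); c=cam("wrist",st)
print(st["time"],st["eef_pos"],st["opening"],st["finger_force"],st["contact_force"])
hs=cv2.cvtColor(im,cv2.COLOR_BGR2HSV)
m=cv2.inRange(hs,(45,120,80),(80,255,255)); m[:, :260]=0
n,l,s,cc=cv2.connectedComponentsWithStats(m); 
for i in range(1,n):
    if s[i,4]>80: print("green",cc[i].round(1),s[i],atz(c,cc[i],.092).round(4))
for q in viewer.pinpoint("wrist","guide_pointer")[:1]:
    u=np.array(q["xy"])*[640,480]; print("ptr",q["confidence"],u.round(1),atz(c,u,.093).round(4))
for q in viewer.pinpoint("wrist","tab_mark")[:1]:
    u=np.array(q["xy"])*[640,480]; print("tab",q["confidence"],u.round(1),atz(c,u,.092).round(4))
E
python3 look.py w3
```

```text
time: 5.87
eef_pos: [0.5503, 0.0901, 0.1324]
tcp_rot: [0.227, 0.974, 0.001, 0.0]
contact_force: [-4.5, 1.1, 7.1]
opening: 0.205
finger_force: 22.1
5.8667 [0.55025175 0.09011975 0.13242192] 0.20476852774155885 22.09233820438385 [-4.45302462  1.11114788  7.10776133]
green [361.1 194. ] [349 190  25   9 159] [0.5193 0.1282 0.092 ]
green [356.8 223.2] [ 343  199   29   49 1023] [0.5329 0.1195 0.092 ]
ptr 0.82 [319.5 227.2] [0.5256 0.1004 0.093 ]
tab 0.97 [357.6 223.5] [0.5332 0.1199 0.092 ]
```

View pics/w3.png

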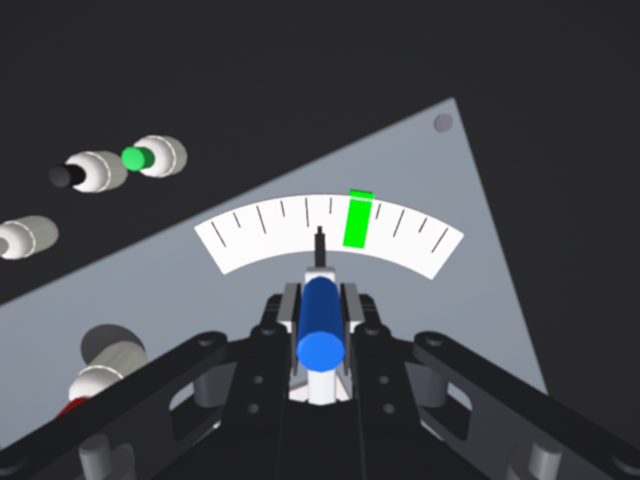

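The pointer tip is at (320,228), with the tab middle at (357,222). About 21 mm remain at the tip, so about 16 mm at the handle.

```bash
python3 -m handwheel '[[[0,-0.0003,0.0079,0,0],[0,-0.001,0.0079,0,0],[0,0,0,0,0],[0,0,0,0,0],[0,0,0,0,0]]]'
python3 look.py w4
```

```text
time: 6.43
eef_pos: [0.5584, 0.1038, 0.1322]
tcp_rot: [0.227, 0.974, 0.001, 0.0]
contact_force: [-2.7, 1.9, 6.4]
opening: 0.205
finger_force: 22.0
6.4333 [0.55839823 0.1037675  0.13222545] 0.20495614371163545 22.009630501270294 [-2.70300795  1.92708303  6.35387658]
green [331.2 191.6] [320 187  24  10 157] [0.5193 0.1281 0.092 ]
green [327.  218.5] [314 197  27  49 890] [0.5314 0.1198 0.092 ]
ptr 0.58 [328.5 226.8] [0.5357 0.1186 0.093 ]
tab 0.88 [327.8 223.1] [0.5339 0.119  0.092 ]
```

View pics/w4.png

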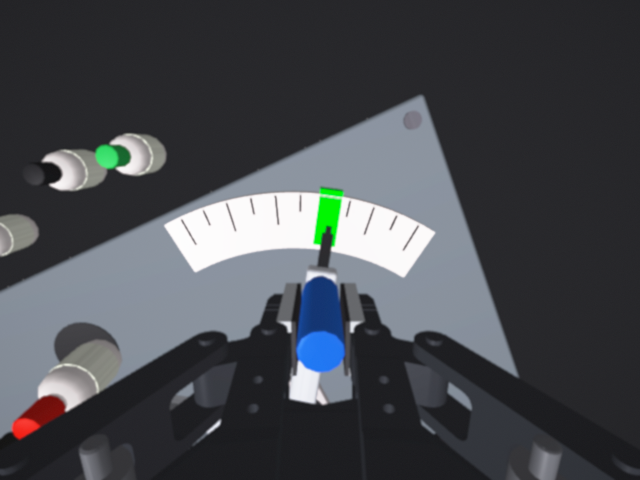

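The pointer tip at (328,228) lies on the tab's centreline. I'll release and lift.

```bash
python3 -m handwheel '[[[0.05,0,0,0,0],[0.05,0,0,0,0],[0.05,0,0,0,0],[0.05,0,0,0,0],[0.05,0,0,0,0],[0.05,0,0,-0.02,0],[0.05,0,0,-0.03,0],[0.05,0,0,-0.03,0],[0.05,0,0,-0.02,0],[0.05,0,0,0,0],[0.05,0,0,0,0]]]'
python3 look.py w5
```

```text
time: 7.5
eef_pos: [0.5588, 0.1031, 0.2317]
tcp_rot: [0.226, 0.974, 0.0, 0.002]
contact_force: [0.2, -0.1, -1.1]
opening: 0.582
finger_force: 0.0
7.5 [0.55879814 0.10306478 0.23165571] 0.5823070897444012 0.0 [ 0.22610046 -0.11503657 -1.07252047]
green [325.1 190.5] [317 176  17  32 359] [0.5312 0.1197 0.092 ]
ptr 0.69 [323.  194.3] [0.5331 0.1168 0.093 ]
tab 0.88 [325.6 192.9] [0.5332 0.1192 0.092 ]
```

View pics/w5.png

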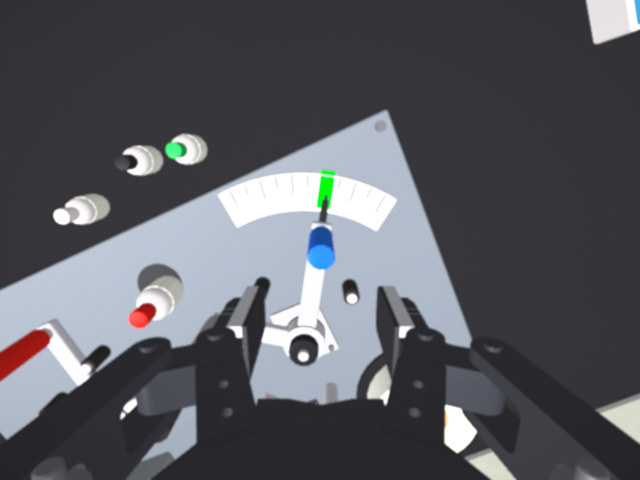

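The guide is left with its tip at (325,198) on the tab, and the handle is free. Next I'll go over the red handle and spin the gripper.

```bash
python3 -m handwheel '[[[0.06,-0.0113,-0.0297,0,0],[0.06,-0.0113,-0.0297,0,0],[0.06,-0.0113,-0.0297,0,0],[0.06,-0.0113,-0.0297,0,0],[0.06,-0.0113,-0.0297,0,0],[0.06,-0.0113,-0.0297,0,0],[0.06,-0.0113,-0.0297,0,0],[0.06,-0.0113,-0.0297,0,0]]]'; python3 -m handwheel '[[[0.06,0,0,0,-7],[0.06,0,0,0,-7],[0.06,0,0,0,-7],[0.06,0,0,0,-7],[0.06,0,0,0,-7],[0.06,0,0,0,-7],[0.06,0,0,0,0],[0.06,0,0,0,0],[0.06,0,0,0,0]]]'
python3 - <<'E'
from h import *
st=get_state(); im=viewer.read_camera("wrist"); cv2.imwrite("pics/w6.png",im); c=cam("wrist",st)
print(st["time"],st["eef_pos"],st["qpos"].round(2),R.from_quat(st["tcp_rot"]).as_matrix()[:2,:2].round(3).tolist())
for k,z in [("press_pivot",.09),("press_grip",.144),("vial_red",.09)]:
    for q in viewer.pinpoint("wrist",k)[:1]:
        u=np.array(q["xy"])*[640,480]; print(k,q["confidence"],u.round(1),atz(c,u,z).round(4))
E
```

```text
time: 8.32
eef_pos: [0.5331, -0.1511, 0.2281]
tcp_rot: [0.226, 0.974, 0.0, -0.002]
contact_force: [0.7, -0.3, 0.4]
opening: 0.702
finger_force: 0.0
time: 9.07
eef_pos: [0.5339, -0.1498, 0.2292]
tcp_rot: [-0.136, 0.991, 0.001, -0.001]
contact_force: [0.0, -0.5, 0.3]
opening: 0.702
finger_force: 0.0
9.0667 [ 0.53394802 -0.14980767  0.22916754] [-0.46  0.02  1.88 -0.    1.24 -2.3 ] [[-0.963, -0.27], [-0.27, 0.963]]
press_pivot 0.92 [285.9 329.2] [ 0.6336 -0.155   0.09  ]
press_grip 0.69 [319.1 247.7] [ 0.5331 -0.1511  0.144 ]
vial_red 0.75 [428.  273.5] [ 0.5466 -0.0481  0.09  ]
```

View pics/w6.png

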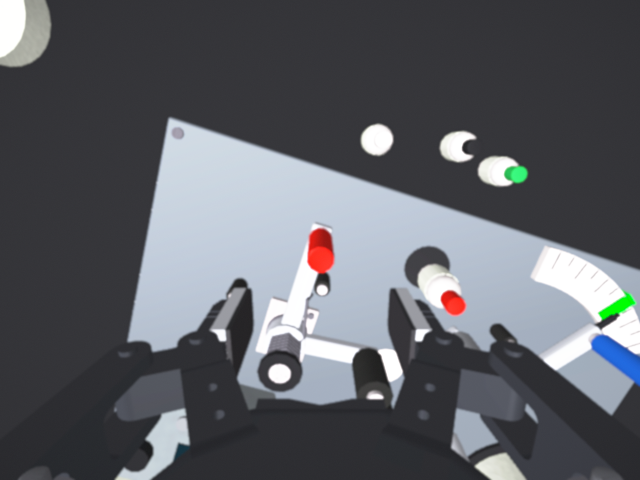

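The red handle at (320,250) is straight under the gripper, and the red-capped bottle at (445,285) is clear. Descend and grip at 60 N.

```bash
python3 -m handwheel '[[[0.06,0,-0.001,0.025,0],[0.06,0,0,0.025,0],[0.06,0,0,0.025,0],[0.06,0,0,0.023,0],[0.06,0,0,0,0],[0,0,0,0,0],[0,0,0,0,0],[0,0,0,0,0],[0,0,0,0,0],[0,0,0,0,0],[0,0,0,0,0]]]' 60
python3 - <<'E'
from h import *
st=get_state();H=st["eef_pos"][:2];M=R.from_quat(st["tcp_rot"]).as_matrix()
P=H+[.1,0]; P=np.array([.635,-.1525])
v=H-P; print(H,np.hypot(*v),np.arctan2(-v[1],-v[0])); prev=H
for k in range(1,11):
    a=.082*k; X=P+np.array([[np.cos(a),-np.sin(a)],[np.sin(a),np.cos(a)]])@v
    print((M.T@np.r_[X-prev,0]).round(4),X.round(4));prev=X
E
```

```text
time: 10.18
eef_pos: [0.5356, -0.1508, 0.1348]
tcp_rot: [-0.137, 0.991, -0.0, 0.001]
contact_force: [-2.8, 3.0, 6.2]
opening: 0.194
finger_force: 58.5
[ 0.53557479 -0.15077618] 0.09944015203070639 -0.017336133653083004
[ 0.002  -0.0079 -0.    ] [ 0.5358 -0.1589]
[ 0.0014 -0.008   0.    ] [ 0.5366 -0.167 ]
[ 0.0007 -0.0081  0.    ] [ 0.5381 -0.175 ]
[ 0.0001 -0.0082  0.    ] [ 0.5403 -0.1829]
[-0.0006 -0.0081  0.    ] [ 0.5431 -0.1906]
[-0.0013 -0.0081  0.    ] [ 0.5466 -0.1979]
[-0.0019 -0.0079  0.    ] [ 0.5506 -0.205 ]
[-0.0026 -0.0077  0.    ] [ 0.5552 -0.2118]
[-0.0032 -0.0075  0.    ] [ 0.5603 -0.2181]
[-0.0038 -0.0072  0.    ] [ 0.5659 -0.224 ]
```

```bash
python3 -m handwheel '[[[0,0.002,-0.0079,0,0],[0,0.0014,-0.008,0,0],[0,0.0007,-0.0081,0,0],[0,0.0001,-0.0082,0,0],[0,-0.0006,-0.0081,0,0],[0,-0.0013,-0.0081,0,0],[0,-0.0019,-0.0079,0,0],[0,-0.0026,-0.0077,0,0],[0,-0.0032,-0.0075,0,0],[0,0,0,0,0],[0,0,0,0,0]]]'
```

```text
time: 11.1
eef_pos: [0.5574, -0.2188, 0.1342]
tcp_rot: [-0.138, 0.99, 0.0, -0.003]
contact_force: [-10.8, 1.6, 7.0]
opening: 0.193
finger_force: 60.2
```

```bash
python3 -m handwheel '[[[0,-0.0028,-0.0054,0,0],[0,0,0,0,0],[0,0,0,0,0]]]'
```

```text
time: 11.35
eef_pos: [0.5601, -0.2218, 0.1341]
tcp_rot: [-0.14, 0.99, 0.002, -0.005]
contact_force: [-14.9, 4.5, 12.2]
opening: 0.195
finger_force: 60.8
```

```bash
python3 -m handwheel '[[[0,-0.0019,-0.0035,0,0],[0,0,0,0,0],[0,0,0,0,0]]]'; python3 -m handwheel '[[[0,-0.0015,-0.0025,0,0],[0,0,0,0,0],[0,0,0,0,0]]]'
```

```text
time: 11.6
eef_pos: [0.5621, -0.223, 0.134]
tcp_rot: [-0.137, 0.99, 0.004, -0.006]
contact_force: [-18.2, 10.3, 14.1]
opening: 0.194
finger_force: 61.5
time: 11.85
eef_pos: [0.5622, -0.2232, 0.134]
tcp_rot: [-0.138, 0.99, 0.007, -0.009]
contact_force: [-25.5, 14.7, 20.0]
opening: 0.193
finger_force: 62.9
```

The last 3 mm gave no motion and the force rose by about 9 N, so this looks like the stop. I'll check it with the cameras.

Run:
```python
from h import *
st=get_state(); im=viewer.read_camera("wrist"); c=cam("wrist",st)
t=viewer.read_camera("top"); s=viewer.read_camera("scene")
a=cv2.resize(t[140:270,210:440],None,fx=2.6,fy=2.6,interpolation=cv2.INTER_CUBIC)
cv2.imwrite("pics/c1.png",np.vstack([cv2.resize(im,(400,300)),cv2.resize(a,(400,226))])); cv2.imwrite("pics/t2.png",t)
for n in ("top","scene"):
  cc=cam(n)
  for k,z in [("press_grip",.144),("press_pivot",.09),("vial_red",.09)]:
    for q in viewer.pinpoint(n,k)[:1]:
        u=np.array(q["xy"])*[640,480]; print(n,k,round(q["confidence"],2),u.round(1),atz(cc,u,z).round(4))
print(get_state()["contact_force"],get_state()["time"])
```

```text
top press_pivot 0.67 [315.7 260.6] [ 0.4179 -0.0287  0.09  ]
top vial_red 0.45 [320.3 208.5] [ 0.5391 -0.0412  0.09  ]
scene press_grip 0.75 [228.1 261.6] [ 0.6771 -0.1202  0.144 ]
scene press_pivot 0.58 [229.  259.2] [ 0.6393 -0.1549  0.09  ]
scene vial_red 0.72 [355.7 274.6] [0.5341 0.1227 0.09  ]
[-25.17815032  15.41455533  19.18133986] 12.3
```

View pics/c1.png

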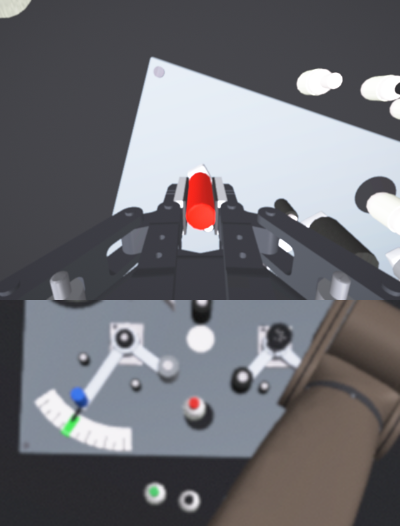

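The top crop shows the press roller arm turned about 45° (0.79 rad). The hand's 77 mm chord gives the same 0.79 rad, and the force rises against the stop. The guide pointer is on the green tab, and the red-capped bottle and those at the front that can be seen are standing.

```bash
python3 -c "
from plant import sign_off; print(sign_off())"
```

```text
the job is handed in; nothing more can be done
None
```

I handed the job in at about 12.3 s with the guide pointer on the green tab, the blue handle let go, and the red handle held at the press arm's stop at about 0.79 of 0.8 rad; the bottles I could see in the last pictures were standing, though they did not show the label roll and tip box, and `sign_off()` gave no verdict.

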